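# Post a vial carrier through the sample hatch

## Robot

A 7-joint arm with a two-finger parallel gripper is mounted at the origin on the work surface. World frame = base frame: x ahead of the robot, y to its left, z up, the work surface at z = 0. Lengths are in m, angles in degrees, forces in N, time in s.
With the tool pointing down it reaches from about 0.35 to 0.9 m from the base axis. Payload 8.1 kg.
Tool frame: the origin (TCP) lies midway between the tips of the shut fingers; the grasp point (between the pads) lies 19 mm behind it (r.tcp_to_grasp is the distance from the TCP to the grasp point, in m); z points along the fingers, x is the direction in which the jaws open and shut, and the axes are right-handed (so a half turn about z gives the same grasp; the last joint's range is limited). The gripper opens to 85 mm and grips with 20 to 120 N. Pads are 22 mm wide; open, the fingers measure 114 mm over their backs; the gripper's body (76 mm by 85 mm) begins 54 mm behind the grasp point. The pads swing forward as they close: fully open they stand 13 mm farther back than shut.
Start: joints at [-79.905, 24.895, 1.432, 90.138, -0.665, 64.973, -4.303], TCP at [0.172, 0.601, 0.231] pointing down, gripper open.
Joint ranges: [-149.89, 149.89], [-25.12, 119.58], [-72.63, 75.52], [4.76, 147.25], [-75.54, 255.54], [6.69, 114.76], [-157.13, 157.13]. Speed limits (degrees/s): [127.2, 127.2, 172.46, 172.46, 180, 180, 180].

## Interface

Orientations are given as a 3x3 rotation matrix whose columns are the frame's x, y, z axes.
In Python, from bench import r gives the robot as it stands.
- The arm moves only by the tool drive_tool, never from a script. Its argument "moves" is text: rows parted by semicolons, each of 6 numbers parted by spaces: the shift along the tool's x, y, z in mm, then the turn, a rotation vector about the tool's x, y, z in degrees. A call has 1 to 12 rows; each row is the pose to reach, as a shift and turn from the pose commanded when the call began, along the tool's axes at that moment; what a row does not reach only later rows make up. A row lasts 1/12 s, in which the tool goes at most 41.7 mm and 7.16 degrees, less where a joint would pass 70% of its speed; a pose out of reach is approached as far as the arm can. A call with a gripper value outside its range is refused whole. "jaw" is the finger opening in mm, from 0 to 85.4, set as the call begins (left out, the last holds). The fingers move at their own pace and stop on an object; the grip force is fixed at half the most. Time passes only in rows, so rows that repeat a pose let the fingers close. It gives the time, the measured TCP pose, the force and the opening at its end, in the units of the state.
- r.sense(): the state, without advancing time (a new reading comes with each control period).
- r.camera(name): name is "scene" or "top" or "wrist"; returns a dict with "image" (480x640x3 uint8, red, green, blue), "range_z" (480x640 float32, m along the optical axis (not along the pixel's ray), 0 where there is no reading), "intrinsics" (3x3 intrinsics, pixels), "k1" (the pictures are not rectified: a ray, as slopes to the right and down, at radius r is drawn at 1 + k1 r^2 times it, then the intrinsics apply), "R" (3x3) and "t" (3): a world point X has camera coordinates R X + t; the wrist camera has in their place "hand_eye" (4x4, takes a point from camera to tool coordinates, whose origin is the TCP and whose axes are the tool frame's). Camera axes: x right, y down, z forward; pixel columns grow to the right and rows downward; lengths in m; the calibration is good to about 2 mm. A picture is of the moment at which its call begins: read the wrist's pose just before it.
- r.hand_in(): hands the job in, once; it reports no verdict.
Trained networks look in the newest picture that a camera, given by its name, has taken for a name from the list of things; names that differ only in an ending like _2 or _b are one class to them, and where a whole thing is asked for, a point or a joint stands for the part that bears it (a point fixed in the world has none). Each returns a list of dicts, best first, with "confidence" (0 to 1); they miss things now and then, are a little off and sometimes report something else, mostly with a low value. They report only what shows in the picture. A call takes as long as a camera call.
- r.boxes_of(name, camera): "at" ([x, y, z] in m, in the coordinates of the camera as it stood for that picture, good to about 4 mm: the middle of the surface that is visible of it).
- r.cut_out(name, camera): "mask" (480x640 bool, what is visible of it).
The state is a dict: "t": time; "joint_positions": joint angles; "qd": joint speeds; "joint_efforts": joint torques, N m; "eef_pos": TCP position; "ee_rot": TCP orientation; "wrist_force": force on the tool from outside, world axes, zero at the start; "torque": the same for the moment, N m; "width": finger opening in m.
Only numpy, scipy, OpenCV 4.12 (cv2) and the standard library are available. Lean on these libraries where they do the work, as an engineer would, in place of code of your own. Each camera call takes 0.05 s, during which the arm holds its last target.

## Task

Pick up the blue vial carrier by its grey grip post and set it gently down in the entry channel of the sample hatch, rounded nose towards the orange swing flap but still short of it. Then, keeping it down on the channel floor, push it nose first through the sprung flap and on under the blue hood until it has clearly pressed in the sprung arrival plate, by a few millimetres; the plate's depth is not known, so feel for it and press gently, never hard. Let go and move clear, leaving the carrier upright inside with the flap shut behind it, and do not disturb the glassware and the jar.

Things in the scene. Friction and masses are not known exactly. Their poses are not given: they have to be found in the camera images.
- carrier_grip (a point): Grip point of the loose blue vial carrier (about 0.4 kg): on the axis of its grey post, 77 mm above the carrier's underside. The post is 26 mm long (x) and 12 mm wide (y), from 30 to 98 mm above the underside: grip it across the 12 mm (y). Four glass vials beside it reach 38 mm above the underside: keep fingertips above that. Axes: x towards the nose, z up.
- carrier_nose (a point): Foremost point of the carrier's rounded nose, 30 mm ahead (+x) of the post's axis, 15 mm above the underside; axes as the carrier's. The carrier body is 60 mm long (x, 30 mm either side of the post's axis), 50 mm wide (y), 30 mm high; its +x end is a half-round nose of radius 25 mm.
- doorway (a point): Fixed sample hatch (white, steel floor): centre of its doorway, on top of the floor (level, slippery, 6 mm above the bench), in the plane of the shut flap. Axes: x is the push direction into the hatch, y to its left, z up. The hatch runs from x = -115 to +205 mm. The carrier has cleared the flap, which then shuts, once its post axis is past x = 95 mm.
- entry (a point): Middle of the floor of the hatch's entry channel, 57 mm before the doorway (axes as the doorway's). The channel is open above, 115 mm long up to the doorway, 55 mm wide between rails 14 mm high above the floor; their lips lean outward and end about 24 mm above the floor, as a lead-in.
- chamber (a point): Centre of the chamber floor behind the doorway, 40 mm past it (axes as the doorway's). Open above from the doorway to 80 mm past it; walls 43 mm high. Right wall 27.5 mm from the centre line all along; left wall 43 mm from it (pocket for the opened flap), narrowing to 27.5 mm at 80 mm past the doorway.
- hood (a point): Centre of the top of the blue hood, 142 mm past the doorway, 50 mm above the hatch floor (axes as the doorway's). The hood covers 80 to 205 mm past the doorway, with a 39 mm wide slot on the centre line, 80 to 175 mm past it, in which the carrier's post travels; the hood's underside is 43 mm above the floor; fingertips stay above the hood.
- flap (a joint): Orange swing flap of the doorway, 63 mm wide, 22 mm high (12 to 34 mm above the floor), 4 mm thick, on an upright hinge at the left side of the doorway (y = +36 mm). Value in rad: 0 shut, grows to 1.5 as it swings inward (+x, away from the entry); a spring always closes it. Pushing a carrier through takes about 1 to 5 N.
- plate (a joint): Travel (m) of the sprung arrival plate under the hood, along the push direction: 0 at rest, 0.008 bottomed. It yields at 3 N, 4 mm takes 5 N, bottomed 7 N, then rigid; drag on the floor adds up to 3 N. Its depth varies and is not measured: the nose meets it with the post axis 106 to 132 mm past the doorway. When released it may push the carrier back to where they met.
- flap_edge (a point): Middle of the flap's free upright edge, 60 mm from the hinge.
- beaker_mid (a point): Centre of an empty glass beaker, 70 mm across, 90 mm high: a bystander.
- flask_mid (a point): Centre of a green glass conical flask, 84 mm across at the base, 125 mm high: a bystander.
- jar_mid (a point): Centre of a jar with a yellow cap, 52 mm across, 65 mm high: a bystander.

How it is judged (in metres and radians):
On the way, in this order (a step that is already met when the one before it is completed fails the run):
1. the carrier stands down in the entry channel, between the rails, nose towards the flap and short of it (z of carrier_grip in the frame of doorway below 0.082 m and y of carrier_grip in the frame of doorway between -0.008 and 0.008 m and y of carrier_nose in the frame of doorway between -0.008 and 0.008 m and x of carrier_nose in the frame of doorway between -0.055 and 0.001 m and x of carrier_grip in the frame of doorway below -0.027 m and value of joint flap below 0.05 rad), for 0.2 s.
2. the carrier, down on the floor, is going nose first through the flap (z of carrier_grip in the frame of doorway below 0.082 m and x of carrier_nose in the frame of doorway between 0.03 and 0.085 m and x of carrier_grip in the frame of doorway below 0.058 m and value of joint flap above 0.5 rad), for 0.05 s.
3. the carrier's nose presses the arrival plate in by 2.5 mm or more (z of carrier_grip in the frame of doorway below 0.082 m and x of carrier_grip in the frame of doorway above 0.095 m and value of joint plate above 0.0025 m), for 0.1 s.
At the end, for the whole second after the job is handed in: The carrier stands upright (within 0.1 rad) on the hatch floor, its post axis at least 94 mm past the doorway and within 10 mm of the centre line, and the flap is shut (under 0.06 rad) and still (z of carrier_grip in the frame of doorway below 0.082 m and y of carrier_grip in the frame of doorway between -0.01 and 0.01 m and x of carrier_grip in the frame of doorway above 0.094 m and x of carrier_nose in the frame of doorway above 0.12 m and angle between carrier_grip's own z axis and vertical below 0.1 rad and value of joint flap below 0.06 rad and velocity of joint flap below 0.1 rad/s); the robot touches nothing.
It fails at once if the carrier is dropped into the entry channel (faster than 0.5 m/s within 20 mm of its floor) (z of carrier_grip in the frame of doorway below 0.097 m and horizontal distance between carrier_grip and entry below 0.06 m and linear speed of carrier above 0.5 m/s).
It fails at once if the arrival plate is pressed harder than 20 N (contact force between carrier and plate above 20 N).
It fails at once if the flap is forced with more than 20 N (contact force between anything else and flap above 20 N).
It fails at once if the carrier is tipped more than 0.4 rad (angle between carrier_grip's own z axis and vertical above 0.4 rad).
It fails at once if the beaker, flask or jar is moved more than 30 mm or tipped (distance of any of beaker_mid, flask_mid, jar_mid from where it was at the start of the episode above 0.03 m or angle between any of beaker_mid, flask_mid, jar_mid's own z axis and vertical above 0.3 rad).
It also fails if it takes over 64 s, if anything falls off the work surface, if the arm or the gripper's body presses on something with over 40 N, if the wrist force passes 120 N, or if a joint passes its speed limit or range.

## Working session

There is one attempt and no reset: what is moved stays moved. The work goes in short steps, Python scripts to look and compute and a tool call to move; the robot and the scene stay as the last step left them, time stands still between calls to the robot, and variables do not carry over. Pictures are saved under pics/ and viewed, and the job is handed in when it is done.

Besides the shell and the picture viewer there is one more tool, called after "Emit:" by a JSON object that holds its "op" and its "data", one argument or row to a line. drive_tool: Moves the arm, as the interface text tells. Its arguments: {"type":"object","properties":{"moves":{"type":"string"},"jaw":{"type":"number"}},"required":["moves"]}

```bash
ls; mkdir -p pics
python3 - <<'E'
from bench import r
import cv2,pickle
s=r.sense()
print(s)
for n in ["scene","top"]:
    c=r.camera(n); cv2.imwrite(f"pics/{n}0.png",c["image"][:,:,::-1]); pickle.dump(c,open(f"{n}0.pkl","wb"))
    print(n,c["intrinsics"],c["k1"],c["R"],c["t"])
    for k in ["carrier_grip","doorway","hood","flap","plate","flap_edge","beaker_mid","flask_mid","jar_mid"]:
        try:
            b=r.boxes_of(k,n)
            print(k,[(x["confidence"],(c["R"].T@(x["at"]-c["t"])).round(4)) for x in b[:2]])
        except Exception as e: print(k,e)
print(r.tcp_to_grasp, r.sense()["t"])
E
```

```text
pics
{'t': 0.0, 'joint_positions': array([-79.90359495,  24.93544429,   1.4294223 ,  90.18908781,
        -0.66570368,  64.97409852,  -4.3006105 ]), 'qd': array([ 0.01019978, -0.01971491, -0.05784474,  0.07745453,  0.03250185,
       -0.05199324,  0.08614943]), 'joint_efforts': array([-6.46400053e-05, -6.70478296e+01,  1.02463659e+00, -3.16205406e+01,
        1.54475891e-02,  1.26069455e-02,  7.92159256e-06]), 'eef_pos': array([0.17190516, 0.60036247, 0.2305367 ]), 'ee_rot': array([[ 2.75231270e-01,  9.61377993e-01, -3.21928686e-04],
       [ 9.61376761e-01, -2.75231434e-01, -1.54331188e-03],
       [-1.57231097e-03,  1.15272931e-04, -9.99998757e-01]]), 'wrist_force': array([-0.09545535, -0.28823467, -0.00158215]), 'torque': array([0.0073475 , 0.00765816, 0.00652765]), 'width': 0.0855260409289803}
scene [[441.51786667   0.         325.06431961]
 [  0.         441.51786667 242.54812344]
 [  0.           0.           1.        ]] -1.4028975979139554e-05 [[-0.35040579  0.93650727  0.01303529]
 [ 0.65644084  0.25549512 -0.7097941 ]
 [-0.66805779 -0.24015907 -0.70428859]] [ 0.21964026 -0.
[... 692 characters left out ...]
  ]] 0.03621389734533668 [[ 0.01847987 -0.99981045  0.00612888]
 [-0.9974436  -0.01885863 -0.06892469]
 [ 0.06902721 -0.00483949 -0.99760304]] [-0.02480314  0.60620432  1.098202  ]
carrier_grip [(0.67, array([ 0.5127, -0.2702,  0.0326]))]
doorway [(0.64, array([0.5834, 0.0793, 0.0055])), (0.17, array([ 0.515 , -0.2712,  0.0322]))]
hood [(0.97, array([0.5826, 0.0747, 0.0047]))]
flap []
plate []
flap_edge [(0.2, array([0.5812, 0.079 , 0.0077]))]
beaker_mid [(0.7, array([0.5632, 0.4469, 0.0517]))]
flask_mid [(0.92, array([ 0.7083, -0.1538,  0.0509])), (0.58, array([0.5405, 0.077 , 0.0394]))]
jar_mid [(0.95, array([ 0.4549, -0.4062,  0.0677])), (0.29, array([0.5441, 0.0754, 0.0401]))]
0.0187 1.0
```

View pics/scene0.png

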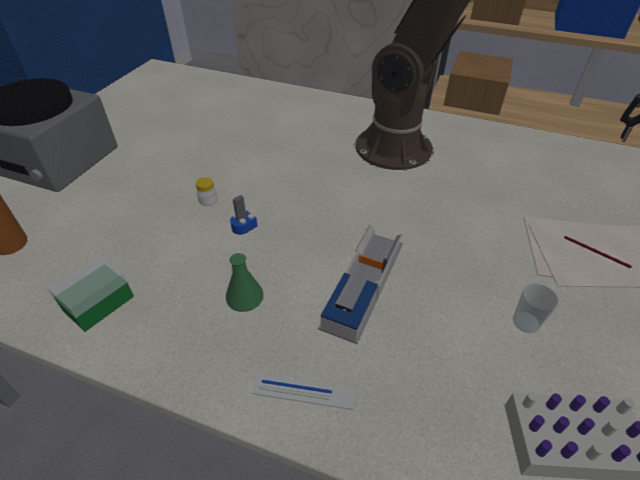

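View pics/top0.png

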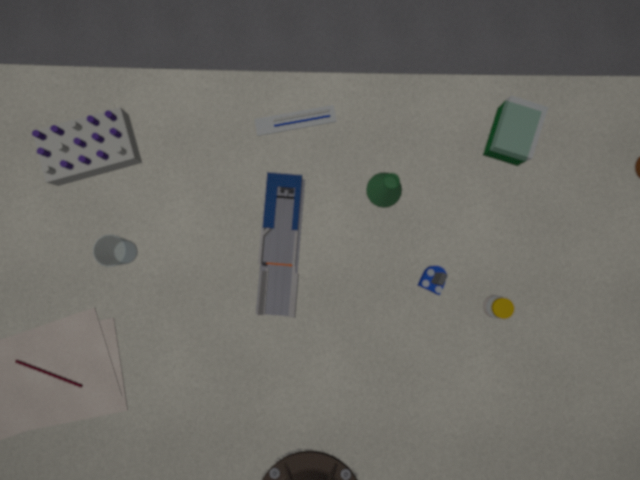

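The scene picture shows the hatch at (365,285) with the entry channel nearest the robot, the carrier at (243,218), jar (206,190), flask (243,285) and beaker (535,305). The top picture shows the same with the hatch at (280,245) and the carrier at (433,280). Next I'll zoom and measure.

```bash
python3 - <<'E'
import pickle,cv2,numpy as np
c=pickle.load(open("top0.pkl","rb")); im=c["image"][:,:,::-1]
a=cv2.resize(im[165:325,240:320],None,fx=3.5,fy=3.5,interpolation=cv2.INTER_CUBIC)
b=cv2.resize(im[255:305,405:455],None,fx=8,fy=8,interpolation=cv2.INTER_CUBIC)
o=np.zeros((560,700,3),np.uint8); o[:a.shape[0],:a.shape[1]]=a; o[:400,290:690]=b
cv2.imwrite("pics/z0.png",o)
E
cat > h.py <<'E'
import numpy as np,cv2
def cloud(c,R=None,t=None):
    K=c["intrinsics"];v,u=np.mgrid[0:480,0:640]
    z=c["range_z"]
    x=(u-K[0,2])/K[0,0];y=(v-K[1,2])/K[1,1]
    rd=np.hypot(x,y); r=rd.copy()
    for _ in range(8): r=rd/(1+c["k1"]*r*r)
    s=np.where(rd>0,r/np.maximum(rd,1e-9),1)
    P=np.stack([x*s*z,y*s*z,z],-1)
    if "R" in c: W=(P-c["t"])@c["R"]
    else:
        H=c["hand_eye"]; W=P@H[:3,:3].T+H[:3,3]; W=W@R.T+t
    W[z==0]=np.nan
    return W
def proj(c,X,R=None,t=None):
    X=np.atleast_2d(X)
    if "R" in c: P=X@c["R"].T+c["t"]
    else:
        H=c["hand_eye"]; T=(X-t)@R; P=(T-H[:3,3])@H[:3,:3]
    a=P[:,0]/P[:,2];b=P[:,1]/P[:,2];f=1+c["k1"]*(a*a+b*b);K=c["intrinsics"]
    return np.c_[K[0,0]*a*f+K[0,2],K[1,1]*b*f+K[1,2]]
E
python3 - <<'E'
import pickle,numpy as np
from h import *
c=pickle.load(open("top0.pkl","rb"));W=cloud(c)
for n,u0,u1,v0,v1 in [("car",415,452,258,300),]:
    w=W[v0:v1,u0:u1]; print(np.nanmax(w[...,2]))
    np.set_printoptions(linewidth=250,suppress=True)
    print((w[::2,::2,2]*1000).round())
# hatch column
for v in range(168,322,4): print(v,(W[v,258:306:3,2]*1000).round())
E
```

```text
0.1035467272921269
[[  2.   2.   2.   1.  -0.   0.   2.   2.   5.   4.   2.   2.   4.   5.   3.   2.   1.   0.  -1.]
 [  4.  -1.   4.   2.   4.   3.  -0.   2.   1.   0.   1.   1.   3.   0.   2.   1.   2.   3.   2.]
 [  0.  -3.   0.   5.   3.   3.  -2.   2.   4.   5.   1.   3.   1.   1.  -3.  -0.   2.   4.   1.]
 [  2.   4.   2.   3.   2.   1.   2.   5.   6.  -1.   2.  -2.   0.   7.   2.   5.   0.   1.   3.]
 [  5.   3.   2.   3.   4.   2.   4.  20.  30.  27.  33.  31.  34.  31.   3.   3.   3.  -0.   0.]
 [  2.   1.   2.  -0.   0.   4.  25.  34.  31.  31.  31.  26.  33.  30.  32.   2.  -1.   3.   3.]
 [  5.  -0.  -1.   0.   1.  22.  30.  38.  40.  39.  34.  31.  31.  31.  33.  29.   1.   2.  -0.]
 [  2.   1.  -0.   2.  11.  29.  33.  40.  37.  38.  38.  58.  76.  89.  98.  31.   2.   2.   0.]
 [  3.  -1.   2.   0.  18.  32.  30.  39.  39.  36.  48.  60.  83.  93.  98.  97.  99.   5.   3.]
 [ -0.   1.   3.   8.  30.  32.  34.  33.  33.  37.  58.  73.  91. 101. 102. 101.   4.   0.   4.]
 [ -0.  -1.   5.  16.  30.  33.  29.  32.  34.  46.  62.  83.  97.  96.  99. 100.   4.   3.  -0.]
 [ 
[... 3007 characters left out ...]

284 [ 4. 37. 30. 17.  8.  7.  5.  6.  5. 11. 10. 22. 30. 36.  1.  1.]
288 [ 8. 35. 31. 10. 10.  6. 10.  7.  8.  8.  7. 24. 33. 34.  2. -0.]
292 [ 8. 35. 25.  9. 10. 10.  6.  8. 10. 10.  9. 25. 31. 36.  1. -3.]
296 [36. 30. 24.  8.  8.  5.  7.  5.  5.  8.  8. 26. 33. -2. -2.  0.]
300 [31. 32. 28. 10.  5.  6.  8.  6.  5. 10. 10. 24. 30. -1.  4.  2.]
304 [36. 31. 22.  6.  7.  7.  8.  7.  5.  6.  6. 27. 33. -2. -1.  2.]
308 [36. 30. 21.  7.  8.  8. 11.  8.  9. 10.  9. 26. 37. -1.  4. -1.]
312 [34. 28. 21.  6.  6.  6.  8.  5.  9.  6.  9. 27. 38.  2.  1.  2.]
316 [ 1.  0.  4.  4.  2.  2.  1.  7.  1.  1.  0. 27. 34. -1.  6.  1.]
320 [ 2.  1.  3.  1.  4.  2.  2. nan -1.  3.  3.  3.  4.  7.  6.  1.]
```

View pics/z0.png

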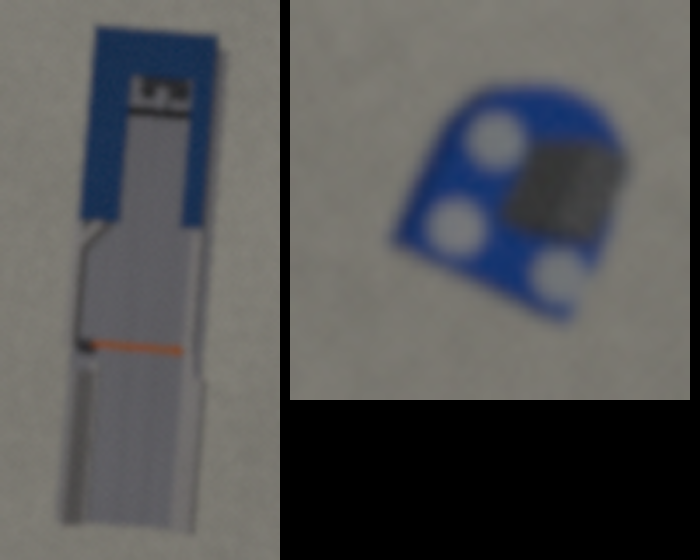

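The zoom shows the carrier nose up and to the right, its back edge running (395,242)-(575,320), so its yaw is about -23°. The hatch entry is at the bottom and the flap is shut at (135,347). Its axis leans slightly.

Run:
```python
import pickle,numpy as np,cv2
np.set_printoptions(suppress=True,precision=4)
from h import *
from bench import r
c=pickle.load(open("top0.pkl","rb"));W=cloud(c)
z=W[...,2]
# hatch: hood top points
m=np.zeros(z.shape,bool);m[168:232,258:306]=1
p=W[m&(z>0.05)]; print("hood rect",cv2.minAreaRect((p[:,:2]*1000).astype(np.float32)), np.median(p[:,2]))
m[:]=0;m[168:320,250:310]=1
p=W[m&(z>0.02)]; print("hatch rect",cv2.minAreaRect((p[:,:2]*1000).astype(np.float32)))
m[:]=0;m[255:305,410:456]=1
p=W[m&(z>0.094)]; print("post",np.median(p,0),cv2.minAreaRect((p[:,:2]*1000).astype(np.float32)))
p=W[m&(z>0.024)&(z<.046)]; print("body",cv2.minAreaRect((p[:,:2]*1000).astype(np.float32)))
w=r.camera("wrist"); s=r.sense(); print(w["hand_eye"],w["intrinsics"],w["k1"])
```

```text
hood rect ((677.6128540039062, 72.89724731445312), (81.5894775390625, 133.87303161621094), 86.4372329711914) 0.05753929586554708
hatch rect ((584.0048828125, 76.62649536132812), (90.71749877929688, 322.1703186035156), 88.85247039794922)
post [ 0.5164 -0.2748  0.0996] ((516.2957763671875, -275.3650817871094), (12.253515243530273, 25.269004821777344), 67.62617492675781)
body ((515.3162231445312, -275.78753662109375), (50.925811767578125, 61.795467376708984), 64.70573425292969)
[[ 1.     -0.0001  0.0007 -0.0009]
 [-0.0002  0.9543  0.2989 -0.077 ]
 [-0.0007 -0.2989  0.9543 -0.1427]
 [ 0.      0.      0.      1.    ]] [[424.9347   0.     328.0471]
 [  0.     424.9347 234.6932]
 [  0.       0.       1.    ]] -0.026779933779224767
```

Emit:
{"op": "drive_tool", "data": {
  "moves": "-400 490 0 0 0 -14;-400 490 0 0 0 -14;-400 490 0 0 0 -14;-400 490 0 0 0 -14;-400 490 0 0 0 -14;-400 490 0 0 0 -14;-400 490 0 0 0 -14;-400 490 0 0 0 -14;-400 490 0 0 0 -14;-400 490 0 0 0 -14;-400 490 0 0 0 -14;-400 490 0 0 0 -14",
  "jaw": 85
}}

```text
t: 2.05
eef_pos: [0.4582, 0.1884, 0.2317]
ee_rot: [[0.034, 0.999, 0.001], [0.999, -0.034, 0.001], [0.001, 0.001, -1.0]]
wrist_force: [0.6, 1.2, -0.8]
width: 0.085
```

Emit:
{"op": "drive_tool", "data": {
  "moves": "-35 25 0 0 0 0;-70 50 0 0 0 0;-95 65 0 0 0 0;-100 70 0 0 0 0;-100 70 0 0 0 0;-100 70 0 0 0 0"
}}

```text
t: 2.55
eef_pos: [0.5236, 0.0885, 0.2312]
ee_rot: [[0.035, 0.999, -0.0], [0.999, -0.035, 0.0], [0.0, -0.001, -1.0]]
wrist_force: [-0.3, 0.9, 0.1]
width: 0.0851
```

Run:
```python
from bench import r
import cv2,pickle,numpy as np
from h import *
np.set_printoptions(suppress=True,precision=4,linewidth=200)
s=r.sense();c=r.camera("wrist"); pickle.dump((s,c),open("w1.pkl","wb"))
print(s["t"],s["eef_pos"],s["ee_rot"][:,0],s["qd"].max())
cv2.imwrite("pics/w1.png",c["image"][:,:,::-1])
W=cloud(c,s["ee_rot"],s["eef_pos"])
for v in range(0,480,16): print(v,(W[v,200:470:14,2]*1000).round())
```

```text
2.55 [0.5236 0.0885 0.2312] [0.0349 0.9994 0.0005] 0.5821878757226175
0 [ 0. -1.  0. -0. -1.  1. -0. -1. -1.  0. -1.  1.  0. -1.  1.  0.  1. -1.  0. -1.]
16 [ 0.  0.  0. -1. -0.  1. -0. -2.  0. -0.  0.  1. -1.  0.  0. -0.  1.  2.  2. -1.]
32 [-0.  2.  0. -1.  0.  1.  1.  0. -2.  0.  1. -1.  0. -0.  0. -0. -0. -0.  1.  0.]
48 [ 2.  2. -0. -0.  2.  0. -0. -1. -1. -0. -0.  0. -0. -2.  0. -1.  0.  1.  1. -1.]
64 [-0.  2.  0. -1. -1.  1. -1. -1. -1. -1.  1.  1.  2.  0. -0.  1.  1.  0. -0.  0.]
80 [ 0.  1.  1.  1. -1. 28.  6.  5.  7.  5.  6. 24. 34. -1.  1. -1.  0. -0. -0. -1.]
96 [-1. -2.  0.  1.  0. 29.  6.  5.  6.  6.  6. 26. 34.  0.  1.  0.  0. -0. -2.  1.]
112 [ 0.  0.  1. -0. -0. 30.  6.  6.  6.  7.  6. 25. 35. -0.  1. -1. -0.  1.  1. -0.]
128 [-1. -1.  0.  0. -0. 31.  5.  6.  7.  7.  7. 24. 34. -0. -1.  0.  0.  1. -0.  0.]
144 [ 0.  1. -0. -2. -0. 30.  6.  6.  5.  6.  6. 25. 33. -0. -1. -1.  1.  0. nan  0.]
160 [ 1. -1. -0.  1.  1. 29.  6.  6.  5.  7.  6. 25. 32. -1.  0.  0. -1.  1.  1. -1.]
176 [-0. -1. -1. -1.  0. 30.  5.  6.  6.  6.  7. 27. 33.  0.  1.  1. -0. -0. -1.  0.]
192 [ 
[... 1001 characters left out ...]
68 [253.  -0.  -1.  -0.  -1.  -2.  56.   6.   6.   7.  57.  57.   1.   0.   1.  -0.   0.  -0. 249. 261.]
384 [ -1.  -2.  -1.   0.   1.   1.  56.  27.  35.  27.  57.  56.  -1.  -0.   1.   0.  -1.   0.  -1. 263.]
400 [ 0.  0.  1. -2.  0. -1. 57. 12. 10. 10. 58. 56. -1. -1. -1.  0.  0.  0. -1.  0.]
416 [ 1.  1. -0. -1. -1. -0. 56. 57. 56. 55. 57. 56.  0.  1. -1. -1.  0.  1.  1.  0.]
432 [ -1.   1.  -1.  -0.   1.  -0.  56.  56.  56.  56.  56.  57.  -1.  -0.   0.   0.   0.  -0.   0. 308.]
448 [313.  -1.   0.  -1. 306. 305. 306. 305. 307.  -0. 305. 306. 306. 305. 306.   1.   2.  -0. 313. 313.]
464 [317. 316. 310. 310. 310. 311. 310. 310. 311. 310. 310. 311. 311. 310. 310. 310. 310.   1. 317. 316.]
```

View pics/w1.png

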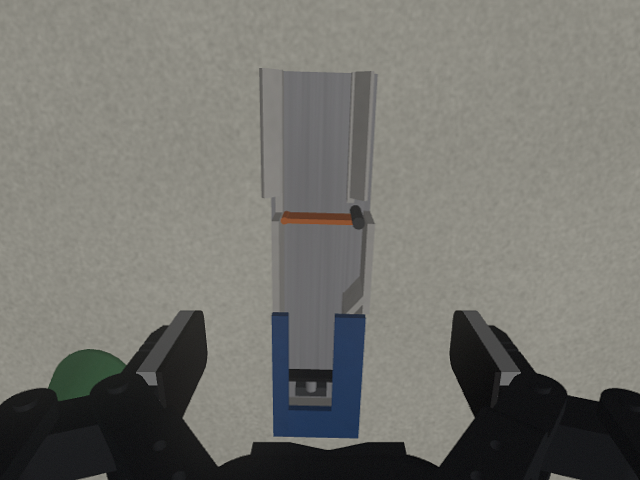

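The wrist view shows the whole hatch: entry at (318,72), flap (318,217), hood slot (310,345), arrival plate about (310,385). Heights match (floor 6 mm, hood 56 mm). I'll fit the axis.

Run:
```python
import cv2,pickle,numpy as np
from h import *
np.set_printoptions(suppress=True,precision=4,linewidth=200)
s,c=pickle.load(open("w1.pkl","rb"));W=cloud(c,s["ee_rot"],s["eef_pos"])
z=W[...,2]
m=np.zeros(z.shape,bool);m[60:442,250:385]=1
hm=m&(z>0.053)&(z<0.06); p=W[hm]
print("hood",cv2.minAreaRect((p[:,:2]*1000).astype(np.float32)),np.median(z[hm]))
# floor lateral edges per row in channel (80-200) and slot edges in hood (325-370)
def edges(rows,lo,hi,u0,u1):
    L=[]
    for v in rows:
        u=np.where((z[v,u0:u1]>lo)&(z[v,u0:u1]<hi))[0]+u0
        if len(u)>10: L.append(np.r_[W[v,u[0],:2],W[v,u[-1],:2]])
    return np.array(L)
for nm,rows in [("chan",range(80,195,2)),("slot",range(322,366,2))]:
    E=edges(rows,0.002,0.010,270,352)
    mid=(E[:,:2]+E[:,2:])/2; k=np.polyfit(mid[:,0],mid[:,1],1)
    print(nm,"yaw",np.degrees(np.arctan(k[0])),"mid",mid.mean(0),"width",np.median(np.abs(E[:,1]-E[:,3])))
    for q in (0,2):
        k=np.polyfit(E[:,q],E[:,q+1],1); print("  edge yaw",np.degrees(np.arctan(k[0])),"at x",mid.mean(0)[0],np.polyval(k,mid.mean(0)[0]))
# hood front/back edges
for sel,nm in [((hm)&(np.arange(640)[None]<285),"r"),((hm)&(np.arange(640)[None]>345),"l")]:
    q=W[sel]; print(nm,"x range",np.percentile(q[:,0],[1,99]),"y",np.median(q[:,1]))
q=W[m&(z>0.02)&(z<0.045)&(np.arange(480)[:,None]<190)]; print("rails start x",np.percentile(q[:,0],[0.3,1]))
f=m&(z>0.036)&(z<0.044)&(np.arange(480)[:,None]>205)&(np.arange(480)[:,None]<232)
print("flap top",f.sum(),np.median(W[f],0),cv2.minAreaRect((W[f][:,:2]*1000).astype(np.float32)))
rg=c["image"].astype(int); o=(rg[...,0]>150)&(rg[...,1]<130)&(rg[...,2]<90)
print("orange",np.median(W[o],0),np.percentile(W[o],[2,98],0))
v,u=np.where(hm);
```

```text
hood ((679.8034057617188, 72.6611328125), (78.54689025878906, 127.39865112304688), 86.28699493408203) 0.05601006770758593
chan yaw -3.38099206963118 mid [0.475  0.0797] width 0.05451583926077319
  edge yaw -3.6889376156423044 at x 0.47501698836448114 0.05246382463338317
  edge yaw -3.072835441441248 at x 0.47501698836448114 0.10702090282135321
slot yaw -3.6293384113205835 mid [0.673  0.0662] width 0.04359039863330706
  edge yaw -3.649749381852182 at x 0.673022222845108 0.04437706544732801
  edge yaw -3.6172693333806474 at x 0.673022222845108 0.08803054386222739
r x range [0.6151 0.7384] y 0.039190014672679616
l x range [0.619  0.7422] y 0.10508318293090062
rails start x [0.4206 0.4216]
flap top 533 [0.5384 0.0794 0.0399] ((540.3522338867188, 83.66303253173828), (82.5041275024414, 14.320633888244629), 88.30584716796875)
  return _methods._mean(a, axis=axis, dtype=dtype,
  ret = um.true_divide(
Traceback (most recent call last):
IndexError: index -1 is out of bounds for axis 0 with size 0
```

Emit:
{"op": "drive_tool", "data": {
  "moves": "-40 0 0 0 0 3;-80 0 0 0 0 6;-120 0 0 0 0 9;-160 0 0 0 0 12;-200 0 0 0 0 15;-240 0 0 0 0 18;-280 0 0 0 0 21;-320 0 0 0 0 21;-350 5 0 0 0 21;-363 5 0 0 0 21;-363 5 0 0 0 21;-363 5 0 0 0 21",
  "jaw": 60
}}

```text
t: 3.6
eef_pos: [0.5167, -0.2733, 0.231]
ee_rot: [[0.389, 0.921, -0.0], [0.921, -0.389, 0.001], [0.001, -0.001, -1.0]]
wrist_force: [1.1, 1.0, -0.7]
width: 0.0601
```

Run:
```python
from bench import r
import cv2,pickle,numpy as np
from h import *
np.set_printoptions(suppress=True,precision=4,linewidth=200)
s=r.sense();c=r.camera("wrist"); pickle.dump((s,c),open("w2.pkl","wb"))
print(s["t"],s["eef_pos"],s["ee_rot"][:,0],s["qd"].max())
cv2.imwrite("pics/w2.png",c["image"][:,:,::-1])
W=cloud(c,s["ee_rot"],s["eef_pos"]);z=W[...,2]
near=np.hypot(W[...,0]-.516,W[...,1]+.275)<.055
p=W[near&(z>.094)&(z<.104)]; print("post",len(p),np.median(p,0),cv2.minAreaRect((p[:,:2]*1000).astype(np.float32)))
p=W[near&(z>.027)&(z<.045)]; print("body",len(p),cv2.minAreaRect((p[:,:2]*1000).astype(np.float32)))
```

```text
3.6 [ 0.5167 -0.2733  0.231 ] [0.3893 0.9211 0.001 ] 0.7392620808285851
post 672 [ 0.5126 -0.2743  0.0979] ((513.3092041015625, -274.5129089355469), (11.942095756530762, 26.08749008178711), 65.07563018798828)
body 3182 ((512.6858520507812, -273.93853759765625), (49.709564208984375, 58.63550567626953), 65.75332641601562)
```

View pics/w2.png

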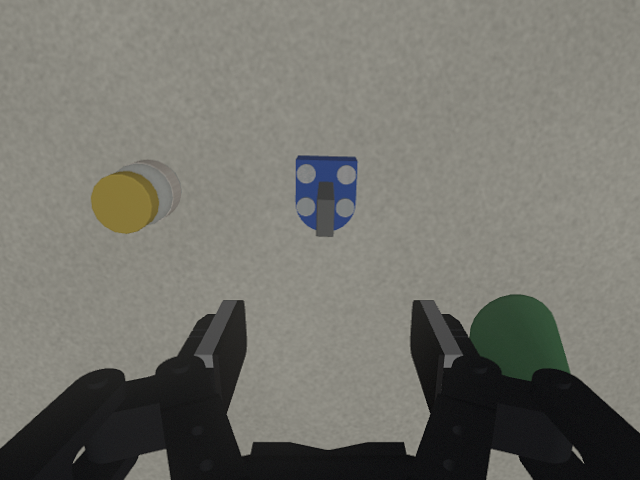

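Carrier is nose toward image bottom, post top at (326,215), post axis (0.513,-0.274), yaw -24.7°, sizes 12x26 as stated. Descending to TCP z=0.062 (grasp 81 mm up).

Emit:
{"op": "drive_tool", "data": {
  "moves": "-2.5 -3 30 0 0 2;-2.5 -3 65 0 0 2;-2.5 -3 100 0 0 2;-2.5 -3 135 0 0 2;-2.5 -3 155 0 0 2;-2.5 -3 165 0 0 2;-2.5 -3 169 0 0 2;-2.5 -3 169 0 0 2;-2.5 -3 169 0 0 2"
}}

```text
t: 4.4
eef_pos: [0.5137, -0.2758, 0.0636]
ee_rot: [[0.421, 0.907, 0.002], [0.907, -0.421, -0.0], [0.0, 0.002, -1.0]]
wrist_force: [0.4, -0.2, 0.7]
width: 0.0602
```

Emit:
{"op": "drive_tool", "data": {
  "moves": "0 0 0 0 0 0;0 0 0 0 0 0;0 0 0 0 0 0;0 0 0 0 0 0;0 0 0 0 0 0;0 0 0 0 0 0;0 0 0 0 0 0;0 0 0 0 0 0",
  "jaw": 0
}}

```text
t: 5.07
eef_pos: [0.513, -0.2761, 0.0627]
ee_rot: [[0.422, 0.906, 0.001], [0.906, -0.422, 0.0], [0.0, 0.001, -1.0]]
wrist_force: [0.1, 1.7, 6.0]
width: 0.0113
```

Emit:
{"op": "drive_tool", "data": {
  "moves": "0 0 -10 0 0 0;0 0 -30 0 0 0;0 0 -60 0 0 0;0 0 -90 0 0 0;0 0 -110 0 0 0;0 0 -120 0 0 0;0 0 -120 0 0 0;0 0 -120 0 0 0"
}}

```text
t: 5.73
eef_pos: [0.5121, -0.2759, 0.1817]
ee_rot: [[0.422, 0.906, -0.001], [0.906, -0.422, 0.0], [0.0, -0.001, -1.0]]
wrist_force: [-0.3, -0.8, -6.1]
width: 0.0113
```

Run:
```python
from bench import r
import cv2,pickle,numpy as np
from h import *
np.set_printoptions(suppress=True,precision=4,linewidth=200)
s=r.sense();c=r.camera("wrist"); pickle.dump((s,c),open("w3.pkl","wb"))
print(s["t"],s["eef_pos"],s["ee_rot"],s["wrist_force"],s["width"])
cv2.imwrite("pics/w3.png",c["image"][:,:,::-1])
W=cloud(c,np.eye(3),np.zeros(3))
near=(np.abs(W[...,0])<.035)&(np.abs(W[...,1])<.045)
rg=c["image"].astype(int);b=(rg[...,2]>rg[...,0]+30)&near
p=W[b];print(len(p),"blue z med",np.percentile(p[:,2],[5,50,95]))
q=p[np.abs(p[:,2]-np.median(p[:,2]))<.004]; print(cv2.minAreaRect((q[:,:2]*1000).astype(np.float32)),q.min(0),q.max(0))
```

```text
5.7333 [ 0.5121 -0.2759  0.1817] [[ 0.4223  0.9065 -0.0006]
 [ 0.9065 -0.4223  0.0005]
 [ 0.0002 -0.0007 -1.    ]] [-0.2525 -0.8147 -6.1179] 0.011289381683870657
6809 blue z med [0.0312 0.0328 0.0538]
((-0.5237178802490234, -11.066482543945312), (38.909671783447266, 50.03312683105469), 89.92964172363281) [-0.0256 -0.0305  0.0288] [0.0245 0.0084 0.0368]
```

View pics/w3.png

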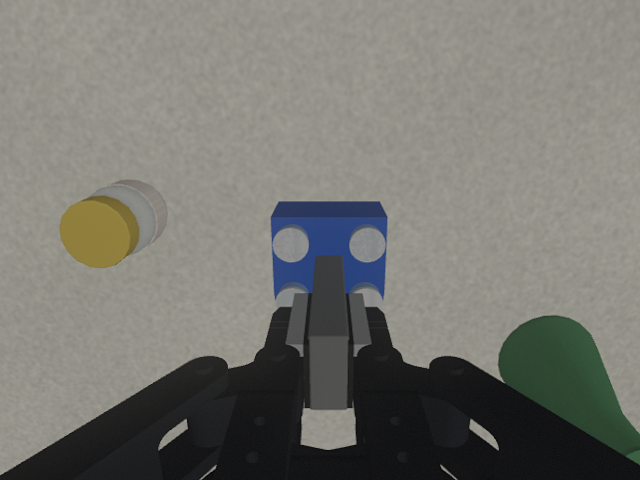

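Emit:
{"op": "drive_tool", "data": {
  "moves": "15 -9 0 0 0 -1;45 -27 0 0 0 -3;77 -45 0 0 0 -6;110 -65 0 0 0 -9;143 -85 0 0 0 -12;176 -104 0 0 0 -15;209 -124 0 0 0 -17;242 -143 0 0 0 -19;270 -160 0 0 0 -21.3;293 -173 0 0 0 -21.3;304 -180 0 0 0 -21.3;307 -181.5 0 0 0 -21.3"
}}

```text
t: 6.78
eef_pos: [0.476, 0.082, 0.1806]
ee_rot: [[0.059, 0.998, -0.003], [0.998, -0.059, 0.0], [-0.0, -0.003, -1.0]]
wrist_force: [-0.3, 0.0, -5.2]
width: 0.0114
```

Emit:
{"op": "drive_tool", "data": {
  "moves": "0 0 0 0 0 0;0 0 0 0 0 0;0 0 0 0 0 0"
}}

```text
t: 7.03
eef_pos: [0.4775, 0.0772, 0.1817]
ee_rot: [[0.066, 0.998, -0.001], [0.998, -0.066, -0.001], [-0.001, -0.001, -1.0]]
wrist_force: [-1.3, 0.1, -4.5]
width: 0.0112
```

Run:
```python
from bench import r
import cv2,pickle,numpy as np
from h import *
np.set_printoptions(suppress=True,precision=4,linewidth=200)
s=r.sense();c=r.camera("wrist"); pickle.dump((s,c),open("w4.pkl","wb"))
print(s["t"],s["eef_pos"],s["ee_rot"],s["wrist_force"],s["width"])
d=s["eef_pos"][:2]-[0.537,0.0754]; X=np.array([.998,-.0637]);Y=np.array([.0637,.998]);print("tcp in door",d@X,d@Y)
cv2.imwrite("pics/w4.png",c["image"][:,:,::-1])
W=cloud(c,s["ee_rot"],s["eef_pos"]);z=W[...,2]
D=(W[...,:2]-[0.537,0.0754]); lx=D@X; ly=D@Y
for v in range(0,480,16):
    k=(z[v]>.002)&(z[v]<.010)&(np.abs(ly[v])<.05)
    if k.sum()>5: print(v,lx[v][k].mean(),ly[v][k].min(),ly[v][k].max(),k.sum())
t=r.camera("top"); pickle.dump(t,open("t4.pkl","wb")); cv2.imwrite("pics/t4.png",cv2.resize(t["image"][150:330,220:340,::-1],None,fx=4,fy=3.3*4/3.3)[:600])
```

```text
7.0333 [0.4775 0.0772 0.1817] [[ 0.0662  0.9978 -0.001 ]
 [ 0.9978 -0.0662 -0.0009]
 [-0.001  -0.0009 -1.    ]] [-1.2936  0.1313 -4.5334] 0.011226751938998187
tcp in door -0.05948383930879331 -0.002024065643546752
144 -0.10710647943033587 -0.026890122396377364 0.04809842889192173 77
160 -0.0953759629106818 -0.02700384385023058 0.04880761536971458 77
176 -0.08337963498212737 -0.0267647420643328 0.048402007584729186 76
192 -0.0711374650256992 -0.026945324587401738 0.04828344696984999 75
416 0.13603643678334304 -0.021479222263548085 0.020508023041136234 47
432 0.1539645116007457 -0.020801912991485517 0.020762639187469234 46
```

View pics/w4.png

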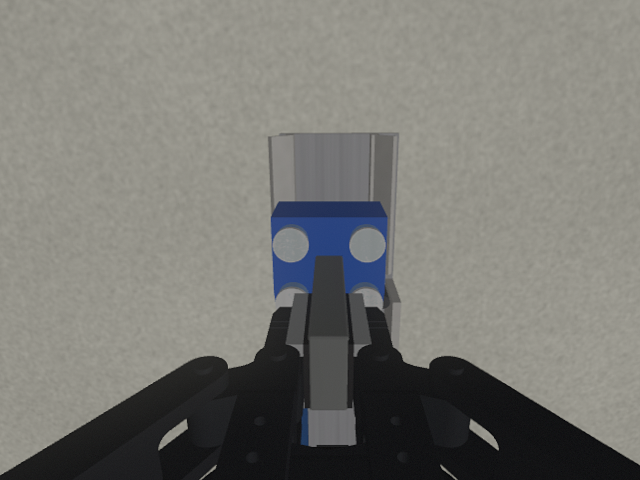

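The carrier is over the channel, square to it (rails at columns 270-398) and about 2 mm to the right. Correcting and lowering.

Emit:
{"op": "drive_tool", "data": {
  "moves": "2 0 10 0 0 0;2 0 30 0 0 0;2 0 55 0 0 0;2 0 72 0 0 0;2 0 80 0 0 0;2 0 80 0 0 0;2 0 80 0 0 0;2 0 80 0 0 0;2 0 80 0 0 0"
}}

```text
t: 7.88
eef_pos: [0.4787, 0.0809, 0.1033]
ee_rot: [[0.064, 0.998, 0.002], [0.998, -0.064, 0.001], [0.001, 0.002, -1.0]]
wrist_force: [0.6, 0.5, -4.0]
width: 0.0115
```

```bash
cat > st.py <<'E'
from bench import r
import numpy as np
np.set_printoptions(suppress=True,precision=4,linewidth=200)
def st():
    s=r.sense(); d=s["eef_pos"][:2]-[0.537,0.0754]; X=np.array([.998,-.0637]);Y=np.array([.0637,.998])
    print("t",s["t"],"door x,y,z",d@X,d@Y,s["eef_pos"][2]-.006,"yaw",np.degrees(np.arctan2(s["ee_rot"][1,0],s["ee_rot"][0,0]))-86.35,"F",s["wrist_force"],"T",s["torque"],"w",s["width"])
    return s
E
python3 -c "from st import *;st()"
```

```text
t 7.8833 door x,y,z -0.05849861195113688 0.001792677376371434 0.09733453992372296 yaw -0.041091966011279624 F [ 0.5541  0.5198 -3.9823] T [-0.0172  0.0035  0.0445] w 0.011463787499942564
```

Emit:
{"op": "drive_tool", "data": {
  "moves": "-1.5 0 4 0 0 0;-1.5 0 9 0 0 0;-1.5 0 14 0 0 0;-1.5 0 19 0 0 0;-1.5 0 23 0 0 0;-1.5 0 26 0 0 0;-1.5 0 28 0 0 0;-1.5 0 30 0 0 0;-1.5 0 31 0 0 0;-1.5 0 31 0 0 0"
}}

```text
t: 8.72
eef_pos: [0.4777, 0.0793, 0.0712]
ee_rot: [[0.064, 0.998, -0.0], [0.998, -0.064, 0.0], [-0.0, -0.0, -1.0]]
wrist_force: [-0.3, 0.1, -5.0]
width: 0.0112
```

```bash
python3 -c "from st import *;st()"
```

```text
t 8.7167 door x,y,z -0.05943185582900668 7.612804755879806e-05 0.06516169756827563 yaw -0.029796111321871876 F [-0.3071  0.0967 -4.9612] T [-0.0372  0.0116  0.0425] w 0.011213938347860535
```

Emit:
{"op": "drive_tool", "data": {
  "moves": "0 0 0.5 0 0 0;0 0 1 0 0 0;0 0 1.5 0 0 0;0 0 2 0 0 0;0 0 2 0 0 0;0 0 2 0 0 0"
}}

```text
t: 9.22
eef_pos: [0.4777, 0.0793, 0.0693]
ee_rot: [[0.064, 0.998, 0.0], [0.998, -0.064, 0.0], [0.0, 0.0, -1.0]]
wrist_force: [0.0, 0.1, -4.9]
width: 0.011
```

```bash
python3 -c "from st import *;st()"
```

```text
t 9.2167 door x,y,z -0.05938725021611609 9.179990254032433e-05 0.06332803196905366 yaw -0.030368938846933702 F [ 0.024   0.1233 -4.9007] T [-0.0386 -0.0224 -0.0665] w 0.011047692128676295
```

Emit:
{"op": "drive_tool", "data": {
  "moves": "0 0 0.3 0 0 0;0 0 0.6 0 0 0;0 0 0.9 0 0 0;0 0 1.0 0 0 0;0 0 1.0 0 0 0;0 0 1.0 0 0 0"
}}

```text
t: 9.72
eef_pos: [0.4778, 0.0794, 0.0687]
ee_rot: [[0.064, 0.998, 0.0], [0.998, -0.064, 0.0], [0.0, 0.0, -1.0]]
wrist_force: [-3.5, 1.8, 5.7]
width: 0.0111
```

```bash
python3 -c "from st import *;st()"
```

```text
t 9.7167 door x,y,z -0.05931084415027178 0.00018035982465373327 0.06270350727900267 yaw -0.02935458305931604 F [-3.4986  1.835   5.6838] T [-0.0775  0.6265 -0.0098] w 0.011064251898754386
```

Floor contact felt (Fz -4.9 → +5.7). Easing to near zero and holding so that it stands, then checking.

Emit:
{"op": "drive_tool", "data": {
  "moves": "0 0 -0.3 0 0 0;0 0 -0.3 0 0 0;0 0 -0.3 0 0 0;0 0 -0.3 0 0 0;0 0 -0.3 0 0 0"
}}

```text
t: 10.13
eef_pos: [0.4778, 0.0793, 0.0687]
ee_rot: [[0.064, 0.998, 0.0], [0.998, -0.064, 0.0], [0.0, 0.0, -1.0]]
wrist_force: [-2.2, 1.1, 3.9]
width: 0.0115
```

Run:
```python
from st import *;import cv2
st()
c=r.camera("scene"); cv2.imwrite("pics/s5.png",cv2.resize(c["image"][210:350,300:420,::-1],None,fx=4,fy=4))
```

```text
t 10.1333 door x,y,z -0.05931955150101667 0.00015955275511719578 0.06270350746303956 yaw -0.02752952622113014 F [-2.2073  1.1004  3.9269] T [ 0.0537  0.3904 -0.0207] w 0.011500366758361502
```

View pics/s5.png

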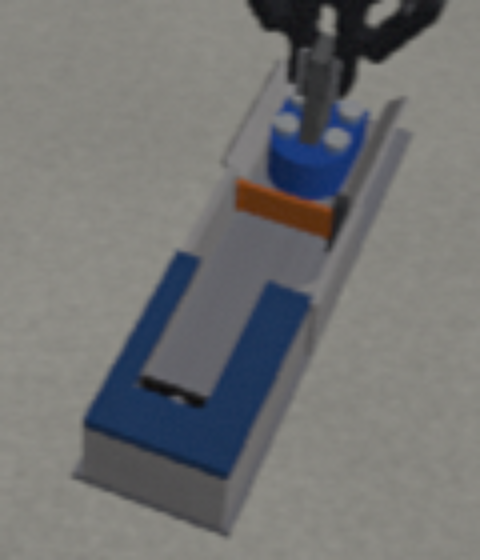

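The carrier (315,150) stands in the channel between the rails, nose short of the shut orange flap (285,205). Pushing.

Emit:
{"op": "drive_tool", "data": {
  "moves": "0 2 -0.4 0 0 0;0 5 -0.4 0 0 0;0 9 -0.4 0 0 0;0 13 -0.4 0 0 0;0 17 -0.4 0 0 0;0 21 -0.4 0 0 0;0 25 -0.4 0 0 0;0 29 -0.4 0 0 0;0 33 -0.4 0 0 0;0 37 -0.4 0 0 0;0 41 -0.4 0 0 0;0 45 -0.4 0 0 0"
}}

```text
t: 11.18
eef_pos: [0.5221, 0.0763, 0.0689]
ee_rot: [[0.064, 0.998, -0.002], [0.998, -0.064, -0.0], [-0.0, -0.002, -1.0]]
wrist_force: [-5.1, -0.2, -0.6]
width: 0.011
```

```bash
python3 -c "from st import *;st()"
```

```text
t 11.1833 door x,y,z -0.014931241025054673 -7.896687245313154e-05 0.06286946692079884 yaw -0.022255569853086854 F [-5.0723 -0.1529 -0.5774] T [-0.0708  1.2976  0.0029] w 0.011033839146518504
```

Emit:
{"op": "drive_tool", "data": {
  "moves": "0 4 0 0 0 0;0 8 0 0 0 0;0 12 0 0 0 0;0 16 0 0 0 0;0 20 0 0 0 0;0 24 0 0 0 0;0 28 0 0 0 0;0 32 0 0 0 0;0 36 0 0 0 0;0 40 0 0 0 0;0 44 0 0 0 0;0 48 0 0 0 0"
}}

```text
t: 12.18
eef_pos: [0.5709, 0.0726, 0.0688]
ee_rot: [[0.065, 0.998, -0.0], [0.998, -0.065, -0.001], [-0.001, -0.0, -1.0]]
wrist_force: [-2.7, -3.7, -4.8]
width: 0.0113
```

Run:
```python
from st import *;import cv2
st()
c=r.camera("scene"); cv2.imwrite("pics/s6.png",cv2.resize(c["image"][210:350,300:420,::-1],None,fx=4,fy=4))
```

```text
t 12.1833 door x,y,z 0.03398411252378962 -0.0006134476406741426 0.06281739700095343 yaw -0.06027559588527254 F [-2.6812 -3.6989 -4.7938] T [-0.7746  0.5738  0.0556] w 0.011327888170788229
```

View pics/s6.png

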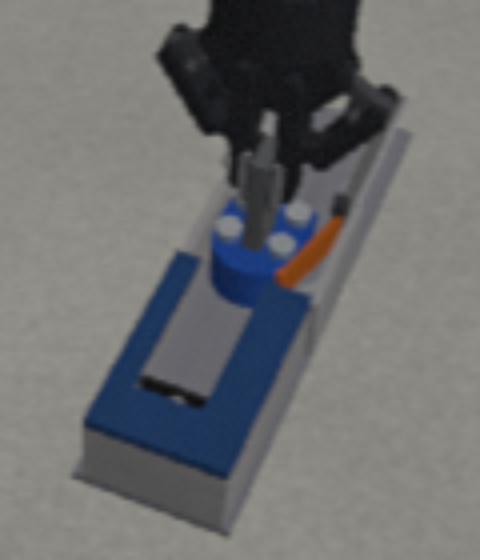

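The nose is through; the flap (310,250) is swung well open along the left side. Continuing to about 93 mm, before the plate range.

Emit:
{"op": "drive_tool", "data": {
  "moves": "0.3 5 0.2 0 0 0;0.3 10 0.2 0 0 0;0.3 15 0.2 0 0 0;0.3 20 0.2 0 0 0;0.3 25 0.2 0 0 0;0.3 30 0.2 0 0 0;0.3 35 0.2 0 0 0;0.3 40 0.2 0 0 0;0.3 45 0.2 0 0 0;0.3 50 0.2 0 0 0;0.3 54 0.2 0 0 0;0.3 57 0.2 0 0 0"
}}

```text
t: 13.23
eef_pos: [0.6282, 0.0698, 0.0688]
ee_rot: [[0.064, 0.998, 0.001], [0.998, -0.064, -0.0], [-0.0, 0.001, -1.0]]
wrist_force: [0.0, -2.0, -5.5]
width: 0.0111
```

Emit:
{"op": "drive_tool", "data": {
  "moves": "0 1 0 0 0 0;0 2 0 0 0 0;0 3 0 0 0 0;0 4 0 0 0 0;0 5 0 0 0 0;0 6 0 0 0 0;0 6 0 0 0 0;0 6 0 0 0 0;0 6 0 0 0 0"
}}

```text
t: 13.98
eef_pos: [0.6335, 0.0696, 0.0689]
ee_rot: [[0.064, 0.998, 0.0], [0.998, -0.064, 0.0], [0.0, 0.0, -1.0]]
wrist_force: [0.6, -0.4, -3.9]
width: 0.0113
```

Run:
```python
from st import *;import cv2
st()
c=r.camera("scene"); cv2.imwrite("pics/s7.png",cv2.resize(c["image"][210:350,300:420,::-1],None,fx=4,fy=4))
```

```text
t 13.9833 door x,y,z 0.09667820952623378 0.000373925584949957 0.06286971482963855 yaw -0.027112728397767683 F [ 0.5595 -0.4225 -3.9409] T [-0.0032 -0.0681  0.0096] w 0.011324845602554945
```

View pics/s7.png

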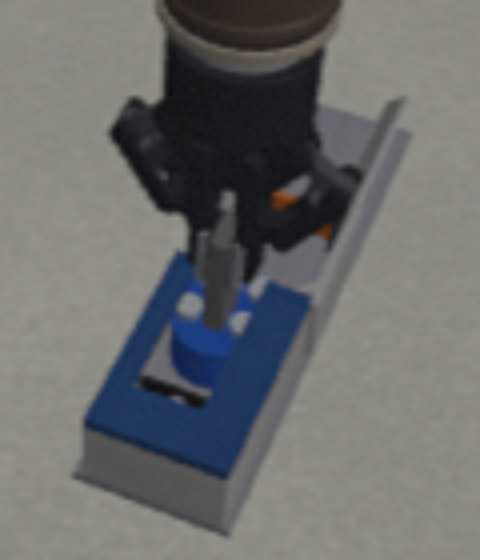

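The flap has shut behind it (315,210), the post is in the slot and the plate is just ahead at (175,388). Creeping while watching Fx (baseline about 0).

Emit:
{"op": "drive_tool", "data": {
  "moves": "0 1 0 0 0 0;0 2 0 0 0 0;0 3 0 0 0 0;0 4 0 0 0 0;0 5 0 0 0 0;0 6 0 0 0 0;0 7 0 0 0 0;0 8 0 0 0 0;0 8 0 0 0 0;0 8 0 0 0 0"
}}

```text
t: 14.87
eef_pos: [0.6417, 0.069, 0.0688]
ee_rot: [[0.064, 0.998, 0.0], [0.998, -0.064, 0.0], [0.0, 0.0, -1.0]]
wrist_force: [0.1, -0.2, -4.6]
width: 0.011
```

Emit:
{"op": "drive_tool", "data": {
  "moves": "0 1 0 0 0 0;0 2 0 0 0 0;0 3 0 0 0 0;0 3 0 0 0 0;0 3 0 0 0 0"
}}

```text
t: 15.28
eef_pos: [0.6446, 0.0688, 0.0688]
ee_rot: [[0.064, 0.998, 0.0], [0.998, -0.064, 0.0], [0.0, 0.0, -1.0]]
wrist_force: [0.1, 0.7, -2.9]
width: 0.0112
```

Emit:
{"op": "drive_tool", "data": {
  "moves": "0 1 0 0 0 0;0 2 0 0 0 0;0 3 0 0 0 0;0 3 0 0 0 0;0 3 0 0 0 0"
}}

```text
t: 15.7
eef_pos: [0.6476, 0.0687, 0.0688]
ee_rot: [[0.064, 0.998, 0.0], [0.998, -0.064, 0.0], [0.0, 0.0, -1.0]]
wrist_force: [-0.4, 0.1, -3.4]
width: 0.0111
```

Emit:
{"op": "drive_tool", "data": {
  "moves": "0 1 0 0 0 0;0 2 0 0 0 0;0 3 0 0 0 0;0 3 0 0 0 0;0 3 0 0 0 0"
}}

```text
t: 16.12
eef_pos: [0.6506, 0.0685, 0.0688]
ee_rot: [[0.064, 0.998, 0.0], [0.998, -0.064, 0.0], [0.0, 0.0, -1.0]]
wrist_force: [-0.6, 0.1, -2.6]
width: 0.0114
```

Emit:
{"op": "drive_tool", "data": {
  "moves": "0 1 0 0 0 0;0 2 0 0 0 0;0 2 0 0 0 0;0 2 0 0 0 0"
}}

```text
t: 16.45
eef_pos: [0.6526, 0.0683, 0.0689]
ee_rot: [[0.064, 0.998, 0.0], [0.998, -0.064, 0.0], [0.0, 0.0, -1.0]]
wrist_force: [-0.2, 0.9, -1.4]
width: 0.0109
```

Emit:
{"op": "drive_tool", "data": {
  "moves": "0 1 0 0 0 0;0 2 0 0 0 0;0 2 0 0 0 0;0 2 0 0 0 0"
}}

```text
t: 16.78
eef_pos: [0.6546, 0.0682, 0.0688]
ee_rot: [[0.064, 0.998, 0.0], [0.998, -0.064, 0.0], [0.0, 0.0, -1.0]]
wrist_force: [0.7, 0.1, -1.3]
width: 0.0112
```

Emit:
{"op": "drive_tool", "data": {
  "moves": "0 1 0 0 0 0;0 2 0 0 0 0;0 2 0 0 0 0;0 2 0 0 0 0"
}}

```text
t: 17.12
eef_pos: [0.6566, 0.0681, 0.0688]
ee_rot: [[0.064, 0.998, 0.0], [0.998, -0.064, 0.0], [0.0, 0.0, -1.0]]
wrist_force: [-0.3, -0.0, -1.6]
width: 0.0114
```

Emit:
{"op": "drive_tool", "data": {
  "moves": "0 1 0 0 0 0;0 2 0 0 0 0;0 2 0 0 0 0;0 2 0 0 0 0"
}}

```text
t: 17.45
eef_pos: [0.6586, 0.0679, 0.0688]
ee_rot: [[0.064, 0.998, 0.0], [0.998, -0.064, 0.0], [0.0, 0.0, -1.0]]
wrist_force: [0.2, -0.4, -0.2]
width: 0.0107
```

Emit:
{"op": "drive_tool", "data": {
  "moves": "0 1 0 0 0 0;0 2 0 0 0 0;0 2 0 0 0 0;0 2 0 0 0 0"
}}

```text
t: 17.78
eef_pos: [0.6605, 0.0678, 0.0688]
ee_rot: [[0.064, 0.998, 0.0], [0.998, -0.064, 0.0], [0.0, 0.0, -1.0]]
wrist_force: [-0.9, 0.1, -0.6]
width: 0.011
```

Run:
```python
from st import *;import cv2
st()
c=r.camera("scene"); cv2.imwrite("pics/s8.png",cv2.resize(c["image"][260:350,310:400,::-1],None,fx=6,fy=6))
```

```text
t 17.7833 door x,y,z 0.12375397866154232 0.00027386799825413177 0.06284262711483246 yaw -0.030683438689990794 F [-0.8526  0.1289 -0.5846] T [0.0192 0.1763 0.0056] w 0.01096261516228659
```

View pics/s8.png

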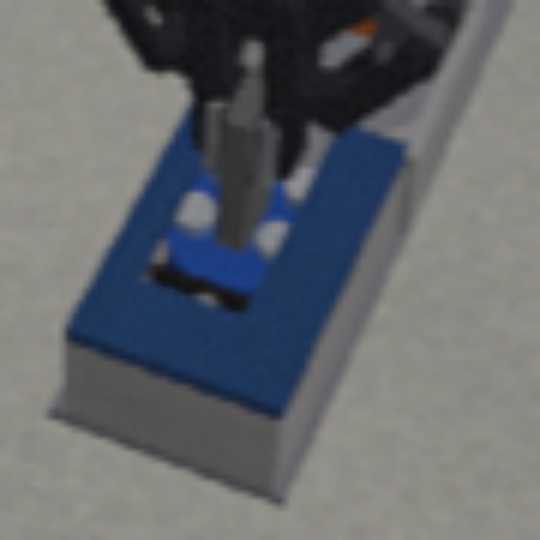

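The nose (205,270) is almost at the dark plate (200,290). Continuing in 1-2 mm steps.

Emit:
{"op": "drive_tool", "data": {
  "moves": "0 0.5 0 0 0 0;0 1 0 0 0 0;0 1.5 0 0 0 0;0 1.5 0 0 0 0;0 1.5 0 0 0 0"
}}

```text
t: 18.25
eef_pos: [0.6611, 0.0678, 0.0689]
ee_rot: [[0.064, 0.998, -0.002], [0.998, -0.064, 0.0], [0.0, -0.002, -1.0]]
wrist_force: [-5.1, 0.5, 4.7]
width: 0.0112
```

Emit:
{"op": "drive_tool", "data": {
  "moves": "0 0.5 0 0 0 0;0 1 0 0 0 0;0 1.5 0 0 0 0;0 1.5 0 0 0 0;0 1.5 0 0 0 0"
}}

```text
t: 18.67
eef_pos: [0.6623, 0.0677, 0.0689]
ee_rot: [[0.064, 0.998, -0.002], [0.998, -0.064, 0.0], [0.0, -0.002, -1.0]]
wrist_force: [-6.7, -0.1, 5.2]
width: 0.0111
```

Contact felt at about TCP x=0.661 (Fx about -5). Pressing to about 5 mm of travel, gently.

Emit:
{"op": "drive_tool", "data": {
  "moves": "0 0.5 0 0 0 0;0 1 0 0 0 0;0 1.5 0 0 0 0;0 2 0 0 0 0;0 2 0 0 0 0;0 2 0 0 0 0"
}}

```text
t: 19.17
eef_pos: [0.664, 0.0676, 0.0689]
ee_rot: [[0.064, 0.998, -0.003], [0.998, -0.064, 0.0], [0.0, -0.003, -1.0]]
wrist_force: [-7.6, 0.6, 7.0]
width: 0.0108
```

Emit:
{"op": "drive_tool", "data": {
  "moves": "0 0.5 0 0 0 0;0 1 0 0 0 0;0 1.5 0 0 0 0;0 1.5 0 0 0 0;0 1.5 0 0 0 0;0 1.5 0 0 0 0"
}}

```text
t: 19.67
eef_pos: [0.6653, 0.0675, 0.069]
ee_rot: [[0.064, 0.998, -0.003], [0.998, -0.064, 0.0], [0.0, -0.003, -1.0]]
wrist_force: [-8.1, -0.4, 8.2]
width: 0.0112
```

Run:
```python
from st import *;import cv2
st()
c=r.camera("scene"); cv2.imwrite("pics/s9.png",cv2.resize(c["image"][260:350,310:400,::-1],None,fx=6,fy=6))
```

```text
t 19.6667 door x,y,z 0.12857022035619467 0.0003378152737079452 0.06296525457636373 yaw -0.021921585756984996 F [-8.1066 -0.3813  8.2113] T [ 0.0019  1.9904 -0.0317] w 0.011238571545258225
```

View pics/s9.png

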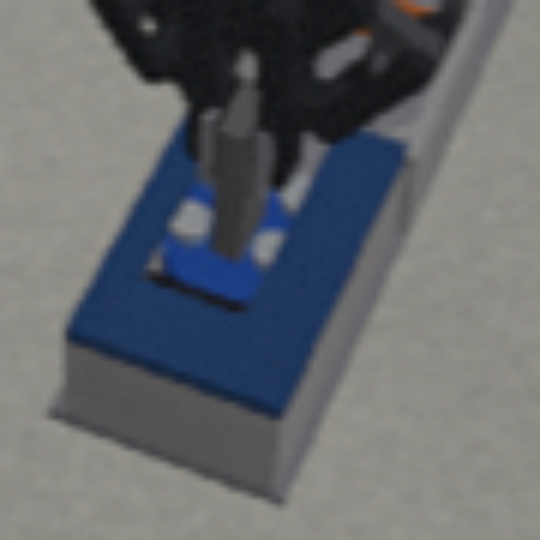

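Force rises about 0.5 N/mm, which matches the plate's spring. One more millimetre for margin, held, then release.

Emit:
{"op": "drive_tool", "data": {
  "moves": "0 0.5 0 0 0 0;0 1 0 0 0 0;0 1 0 0 0 0;0 1 0 0 0 0;0 1 0 0 0 0"
}}

```text
t: 20.13
eef_pos: [0.6661, 0.0675, 0.0689]
ee_rot: [[0.064, 0.998, -0.003], [0.998, -0.064, 0.0], [0.0, -0.003, -1.0]]
wrist_force: [-9.5, 1.0, 8.3]
width: 0.0111
```

Emit:
{"op": "drive_tool", "data": {
  "moves": "0 -1 0 0 0 0;0 -2 0 0 0 0;0 -3 0 0 0 0;0 -4 0 0 0 0;0 -5 0 0 0 0;0 -5 0 0 0 0;0 -5 0 0 0 0"
}}

```text
t: 20.72
eef_pos: [0.6629, 0.0677, 0.0688]
ee_rot: [[0.064, 0.998, 0.0], [0.998, -0.064, 0.0], [0.0, 0.0, -1.0]]
wrist_force: [-2.6, 1.0, 1.8]
width: 0.0111
```

Emit:
{"op": "drive_tool", "data": {
  "moves": "0 0 0 0 0 0;0 0 0 0 0 0;0 0 0 0 0 0;0 0 0 0 0 0;0 0 0 0 0 0;0 0 0 0 0 0",
  "jaw": 45
}}

```text
t: 21.22
eef_pos: [0.663, 0.0676, 0.0688]
ee_rot: [[0.064, 0.998, 0.0], [0.998, -0.064, 0.0], [0.0, 0.0, -1.0]]
wrist_force: [-0.4, 0.4, -0.3]
width: 0.0444
```

Emit:
{"op": "drive_tool", "data": {
  "moves": "0 0 -10 0 0 0;0 0 -30 0 0 0;0 0 -60 0 0 0;0 0 -90 0 0 0;0 0 -120 0 0 0;0 0 -150 0 0 0;0 0 -165 0 0 0;0 0 -170 0 0 0;0 0 -170 0 0 0;0 0 -170 0 0 0"
}}

```text
t: 22.05
eef_pos: [0.6624, 0.0677, 0.2381]
ee_rot: [[0.064, 0.998, -0.001], [0.998, -0.064, -0.0], [-0.0, -0.001, -1.0]]
wrist_force: [-1.5, -0.8, -1.1]
width: 0.0451
```

Emit:
{"op": "drive_tool", "data": {
  "moves": "30 -30 0 0 0 0;60 -60 0 0 0 0;90 -90 0 0 0 0;110 -100 0 0 0 0;120 -100 0 0 0 0;120 -100 0 0 0 0;120 -100 0 0 0 0"
}}

```text
t: 22.63
eef_pos: [0.5708, 0.1932, 0.2376]
ee_rot: [[0.064, 0.998, -0.001], [0.998, -0.064, -0.002], [-0.002, -0.001, -1.0]]
wrist_force: [-0.3, -1.0, -0.3]
width: 0.0449
```

Run:
```python
from st import *;import cv2,pickle
from h import *
s=st()
c=r.camera("scene"); cv2.imwrite("pics/s10.png",cv2.resize(c["image"][190:350,300:440,::-1],None,fx=3.7,fy=3.7))
cv2.imwrite("pics/s10f.png",c["image"][:,:,::-1])
t=r.camera("top"); W=cloud(t);z=W[...,2]
X=np.array([.998,-.0637]);Y=np.array([.0637,.998])
m=(z>.094)&(z<.115)&(np.abs(W[...,0]-.66)<.05)&(np.abs(W[...,1]-.068)<.04)
p=W[m]; print(len(p),np.median(p,0), (np.median(p,0)[:2]-[.537,.0754])@np.c_[X,Y])
cv2.imwrite("pics/t10.png",cv2.resize(t["image"][150:330,220:340,::-1],None,fx=3.3,fy=3.3))
for k in ["carrier_grip","beaker_mid","flask_mid","jar_mid"]:
    print(k,[(x["confidence"],t["R"].T@(x["at"]-t["t"])) for x in r.boxes_of(k,"top")[:2]])
print(r.sense()["t"])
```

```text
t 22.6333 door x,y,z 0.026200056920536483 0.11969094258195923 0.23163490360900024 yaw -0.00411366870238794 F [-0.3234 -0.9645 -0.2898] T [-0.047   0.0252 -0.0583] w 0.0448906828687663
75 [0.6611 0.0656 0.1048] [ 0.1245 -0.0019]
carrier_grip [(0.65, array([0.656 , 0.0688, 0.0377]))]
beaker_mid [(0.74, array([0.5698, 0.0787, 0.0105]))]
flask_mid [(0.67, array([0.5663, 0.0764, 0.0084])), (0.57, array([ 0.709 , -0.1534,  0.0546]))]
jar_mid [(0.91, array([ 0.4557, -0.4044,  0.0672])), (0.32, array([0.5676, 0.0805, 0.0088]))]
22.9333
```

View pics/s10.png

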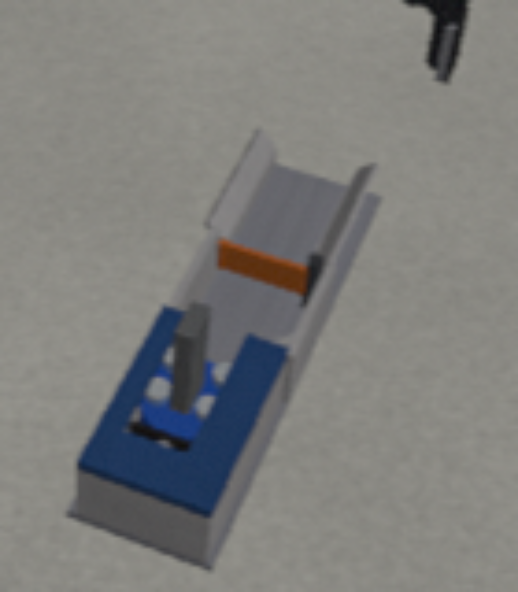

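View pics/t10.png

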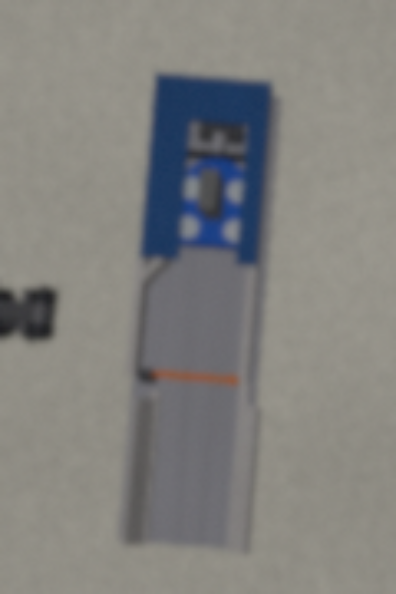

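The carrier stands upright under the hood (185,385), the flap is shut (262,268), and the hand is clear. Handing in.

```bash
python3 -c "
from bench import r
print(r.sense()['qd'].round(2)); print(r.hand_in())"
```

```text
[-0.39 -0.18 -0.31 -0.   -0.03  0.01 -0.11]
the job is handed in; nothing more can be done
None
```

The carrier is inside the hatch under the hood, upright, with the flap shut behind it and the gripper clear. I handed the job in at about 23 s; no verdict is reported.

- **Placing:** I gripped the carrier by its post and lowered it into the entry channel with the nose about 29 mm short of the flap. Floor contact showed as a vertical force change of about 10 N.
- **Flap:** I pushed it through at about 50 to 60 mm/s. Sideways forces read at most about 5 N between moves, and a picture showed the flap swung well open partway.
- **Plate:** The nose met the plate with the post axis about 124 mm past the doorway. I pressed on by an estimated 5 mm. The force rose about 0.5 N per mm, as the plate's spring should, to 9.5 N at the wrist including floor drag.
- **Release:** I eased back about 3 mm, opened the fingers and moved up and away to the side.

**Last checks:**
- **Carrier:** The top camera put the post about 124 mm past the doorway and 2 mm off the centre line. It put the post top about 1 mm above the expected height, within its noise.
- **Flask and jar:** Both were found within 2 mm of where they started.
- **Beaker:** The last network call did not find the beaker; its one answer was a false hit on the hatch. The arm passed above and well away from it, so I expect it is undisturbed, but I did not confirm that.
- **Plate travel:** The travel is estimated from tool position and force, not seen directly.

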